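# Lock the sample and hold the loupe over it

### The arm

A 6-joint arm with a two-finger parallel gripper is mounted at the origin on the work surface; the furniture and walls round the work are solid. World frame = base frame: x ahead of the robot, y to its left, z up, the work surface at z = 0. Lengths are in m, angles in rad, forces in N, time in s.
With the tool pointing down it reaches from about 0.375 to 0.9 m from the base axis. Payload 3.1 kg.
Tool frame: the origin (TCP) lies between the finger pads; the fingertips stand 11 mm ahead of it and the grasp point (between the pads) lies 8 mm behind it (robot.finger_overhang is the distance from the TCP to the fingertips, in m); z points along the fingers, y is the line along which they close (so a half turn about z gives the same grasp; the last joint's range is limited). The gripper opens to 85 mm and grips with 20 to 120 N. Pads are 22 mm wide; open, the fingers measure 114 mm over their backs; the gripper's body (76 mm by 85 mm) begins 54 mm behind the grasp point. The pads swing forward as they close: fully open they stand 13 mm farther back than shut.
Start: joints at [-1.302, 0.527, 1.433, -0, 1.181, -0.178], TCP at [0.271, -0.563, 0.214] pointing down, gripper open.
Joint ranges: [-3.08, 3.08], [-0.75, 2.2], [0.22, 2.44], [-1.43, 4.57], [0, 2.65], [-2.85, 2.85]. Speed limits (rad/s): [2.79, 2.79, 3.14, 3.14, 3.14, 3.14].

### API

Orientations are given as a unit quaternion [w, x, y, z].
In Python, from bench import robot, camera, get_calibration gives the robot as it stands.
- The arm moves only by the tool send_rows, never from a script. Its argument "steps" is a list of rows, each a list of 6 numbers: the shift along the tool's x, y, z each as a share of 200 mm, from -1 to 1, then the turn, a rotation vector about the tool's x, y, z each as a share of 0.08 rad, from -1 to 1. In form: [[dx, dy, dz, ax, ay, az], ...]. A call has 1 to 12 rows; each row shifts and turns the commanded pose from where the row before left it, along the tool's axes as they then stand; what a row does not reach is not made up. A row lasts 1/12 s, in which the tool goes at most 41.7 mm and 7.16 degrees, less where a joint would pass 70% of its speed; a pose out of reach is approached as far as the arm can. A call with a number of a shift or a turn outside -1 to 1 is refused whole. A call with a gripper value outside its range is refused whole. "hand" is the opening, from 0 (shut) to 1 (fully open), set as the call begins (left out, the last holds). The fingers move at their own pace and stop on an object; "squeeze" is the grip in N (left out, the last holds). Time passes only in rows, so rows that do not move let the fingers close. It gives the time, the measured TCP pose, the force, the opening and the grip force at its end, in the units of the state.
- robot.get_obs(): the state, without advancing time (a new reading comes with each control period).
- camera(name): name is "side" or "top" or "wrist"; returns (picture, depth): 420x560x3 uint8, red, green, blue; 420x560 float32, m along the optical axis (not along the pixel's ray), 0 where there is no reading.
- get_calibration(name): a dict with "camera_matrix" (3x3 intrinsics, pixels), "extrinsics" (4x4, takes a point from camera to world coordinates); the wrist camera has in their place "T_tool_cam" (4x4, takes a point from camera to tool coordinates, whose origin is the TCP and whose axes are the flange's). Camera axes: x right, y down, z forward; pixel columns grow to the right and rows downward; lengths in m; the calibration is good to about 2 mm. A picture is of the moment at which its call begins: read the wrist's pose just before it. get_calibration takes no time and is no camera call.
- robot.close_job(): hands the job in; it is judged then, once.
The state is a dict: "clock": time; "qpos": joint angles; "joint_velocities": joint speeds; "tau": joint torques, N m; "tcp_pos": TCP position; "orientation": TCP orientation; "contact_force": force on the tool from outside, world axes, zero at the start; "moment": the same for the moment, N m; "finger_gap": finger opening in m; "grip_force": force on a finger pad.
Only numpy, scipy, OpenCV 4.12 (cv2) and the standard library are available. Lean on these libraries where they do the work, as an engineer would, in place of code of your own. Each camera call takes 0.05 s, during which the arm holds its last target. There are 200 camera calls.

### The job

Swing the red latch of the inspection fixture fully closed, so that its arm rests in the catch and the metal sample is locked in its nest. Then take the black eye loupe out of the blue tray, carry it over the jars without disturbing them, and hold it upright, centred about one centimetre above the sample's face, never touching the sample with it. Finish while still holding the loupe there, motionless, with the latch closed and the sample in its nest.

Things in the scene. Friction and masses are not known exactly. Their poses are not given: they have to be found in the camera images.
- fixture: Aluminium fixture, fixed; plate 150 x 90 x 14 mm. Origin under the centre of the round nest, at worktop height; z up. Dark half-round shoulder on its -y side, top at 26 mm. Vertical latch hinge at x -55, y 30 mm; dark catch at x 40 to 53, y 8 to 34 mm, top at 31 mm. Place and yaw vary. Only the latch peg is higher than the sample's face.
- latch (a joint): Latch angle, rad: 0 = closed, red arm in the catch (firm stop), pointing along the fixture's +x; grows as the free end swings to the fixture's +y side, up to 1.6. Starts at 0.55 to 1.05, stays where left, turns with about 1 N at the peg. Arm 11 mm wide, 17.5 to 25.5 mm above the worktop.
- latch_peg (a point): Centre of the top of the upright black peg on the free end of the red latch arm, 130 mm from the hinge axis. The peg is 12 mm in diameter (15 mm at its head) and rises from the arm's top to 55.5 mm above the worktop.
- sample: Bare metal disc, 38 mm in diameter, 22 mm high, loose in the fixture's nest on the plate, about 0.2 kg. Origin: centre of its underside; z up.
- face (a point): Centre of the sample's upper (ground) face, 22 mm above the sample's origin, 36 mm above the worktop.
- loupe: Black eye loupe standing on the tray's floor, round, 35 mm high: upper half 35 mm in diameter, lower half about 32 mm; about 50 g. Origin: centre of its underside; z along its axis, up. Grasp it across its diameter.
- tray: Blue open tray, 150 mm (its x) by 215 mm (its y), walls 42 mm high, 3 mm thick, floor 3 mm; a 30 mm high wall at y = 0 makes two compartments of 144 x 104 mm. Origin: centre of its underside; z up. The loupe stands near the middle of the one at +y (nearer the robot), a spare metal disc (41 mm wide, 18 mm high) in the other.
- white_jar: White jar with black cap, 42 mm in diameter, 62 mm high, between tray and fixture. Origin: centre of its underside. Leave alone.
- red_jar: Cream jar with red cap, 35 mm in diameter, 50 mm high, between tray and fixture. Origin: centre of its underside. Leave alone.

How it is judged:
On the way, in this order (a step that is already met when the one before it is completed fails the run):
1. the latch is closed to within 0.05 rad, the sample in its nest (value of joint latch below 0.05 rad and horizontal distance between sample and fixture below 0.006 m), for 0.2 s.
2. the loupe is lifted clear of the tray's walls (height (world z) of loupe above 0.05 m), for 0.1 s.
At the end, for the whole second after the job is handed in: Fingers hold the loupe still, upright within 0.15 rad, underside 4 to 18 mm above the sample's face, within 8 mm of its centre, touching neither sample nor fixture; latch within 0.05 rad of closed; sample flat in its nest within 6 mm; both jars upright within 20 mm of their places (all of step 1 and horizontal distance between loupe and face below 0.008 m and z of loupe in the frame of face between 0.004 and 0.018 m and angle between loupe's own z axis and vertical below 0.15 rad and linear speed of loupe below 0.02 m/s and contact force between the fingers and loupe above 1 N and contact force between loupe and sample below 0.05 N and contact force between loupe and fixture below 0.05 N and height (world z) of sample between 0.011 and 0.017 m and angle between sample's own z axis and vertical below 0.05 rad and distance of each of white_jar, red_jar from where it was at the start of the episode below 0.02 m and angle between each of white_jar, red_jar's own z axis and vertical below 0.2 rad); the arm keeps its last pose, push and grip.
It fails at once if the loupe touches the sample (contact force between loupe and sample above 0.3 N).
It fails at once if a jar is pushed more than 20 mm or tipped (not (distance of each of white_jar, red_jar from where it was at the start of the episode below 0.02 m and angle between each of white_jar, red_jar's own z axis and vertical below 0.2 rad)).
It also fails if it takes over 54 s, if anything falls off the work surface, if the arm or the gripper's body presses on something with over 40 N, if the wrist force passes 120 N, or if a joint passes its speed limit or range.

## Working session

There is one attempt and no reset: what is moved stays moved. The work goes in short steps, Python scripts to look and compute and a tool call to move; the robot and the scene stay as the last step left them, time stands still between calls to the robot, and variables do not carry over. Pictures are saved under pics/ and viewed, at most 10 in all, crops included, and the job is handed in when it is done.

Besides the shell and the picture viewer there is one more tool, called after "Emit:" by a JSON object that holds its "name" and its "arguments". send_rows: Moves the arm, as the interface text tells. Shift numbers are shares of 200 mm and turn numbers shares of 0.08 rad, none past 1 either way. Its arguments: {"type":"object","properties":{"steps":{"type":"array"},"hand":{"type":"number"},"squeeze":{"type":"number"}},"required":["steps"]}

```bash
mkdir -p pics; ls; python3 - <<'E'
from bench import robot,camera,get_calibration
import cv2,numpy as np
o=robot.get_obs();print({k:np.round(v,4).tolist() for k,v in o.items()})
for n in("top","side"):
    p,d=camera(n);cv2.imwrite(f"pics/{n}.png",p[...,::-1]);np.savez(f"pics/{n}.npz",p=p,d=d)
    c=get_calibration(n);print(n,{k:np.round(v,3).tolist() for k,v in c.items()})
print(np.round(get_calibration("wrist")["T_tool_cam"],3))
E
```

```text
pics
{'clock': 0.0, 'qpos': [-1.3015, 0.5285, 1.4339, -0.0, 1.1814, -0.1785], 'joint_velocities': [0.0011, 0.0007, 0.0008, -0.0002, -0.0016, -0.0013], 'tau': [0.0009, -44.2349, -17.8028, -0.0001, 0.0084, 0.0], 'tcp_pos': [0.2704, -0.5626, 0.2128], 'orientation': [-0.0011, 0.975, 0.222, -0.0001], 'contact_force': [-0.089, -0.7496, -0.7852], 'moment': [0.0262, -0.0277, 0.0802], 'grip_force': 0.0, 'finger_gap': 0.0854}
top {'camera_matrix': [[489.525, 0.0, 278.991], [0.0, 489.525, 212.081], [0.0, 0.0, 1.0]], 'extrinsics': [[0.005, -0.992, 0.122, 0.396], [-1.0, -0.005, -0.002, 0.149], [0.002, -0.122, -0.992, 0.893], [0.0, 0.0, 0.0, 1.0]]}
side {'camera_matrix': [[428.36, 0.0, 285.651], [0.0, 428.36, 209.78], [0.0, 0.0, 1.0]], 'extrinsics': [[-0.978, -0.138, 0.159, 0.376], [-0.21, 0.657, -0.724, 0.78], [-0.004, -0.741, -0.671, 0.656], [0.0, 0.0, 0.0, 1.0]]}
[[ 0.    -0.959 -0.283  0.073]
 [ 1.     0.001 -0.002 -0.001]
 [ 0.002 -0.283  0.959 -0.159]
 [ 0.     0.     0.     1.   ]]
```

View pics/top.png

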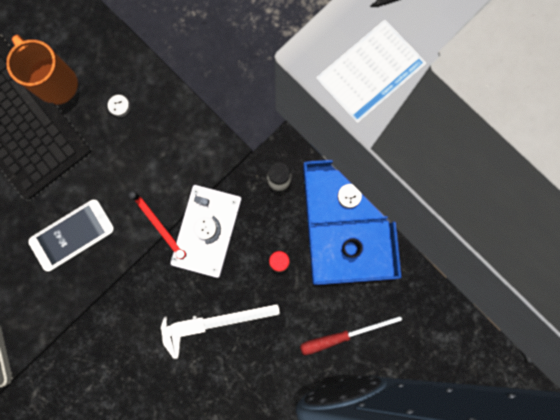

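View pics/side.png

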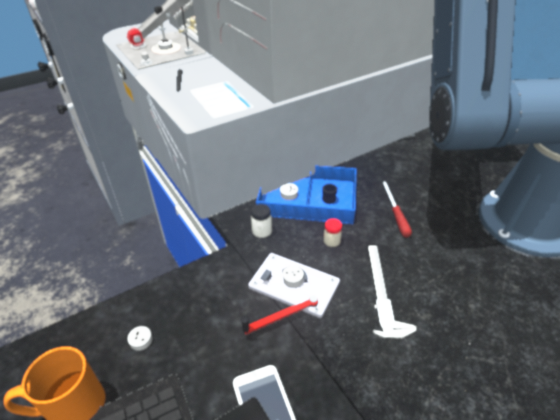

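The top view shows the peg near (135,195), hinge (180,254), catch (202,199), sample (207,229), white jar (279,178), red jar (279,261) and loupe (351,248). The side view agrees: loupe at (330,193), peg at (248,327). There is a cabinet close behind the tray.

```bash
cat > h.py <<'E'
import cv2,numpy as np
from bench import get_calibration
def ray(n,uv,z):
    c=get_calibration(n);K=np.array(c["camera_matrix"]);E=np.array(c["extrinsics"])
    d=E[:3,:3]@np.linalg.solve(K,[uv[0],uv[1],1.]);o=E[:3,3]
    return o+d*(z-o[2])/d[2]
def cloud(n,d):
    c=get_calibration(n);K=np.array(c["camera_matrix"]);E=np.array(c["extrinsics"])
    v,u=np.indices(d.shape);p=np.stack([(u-K[0,2])/K[0,0]*d,(v-K[1,2])/K[1,1]*d,d],-1)
    return p@E[:3,:3].T+E[:3,3]
def blobs(m,lo=15):
    n,l,s,c=cv2.connectedComponentsWithStats(m.astype(np.uint8))
    return [(s[i,4],c[i].round(1).tolist(),s[i,:4].tolist()) for i in range(1,n) if s[i,4]>=lo]
E
python3 - <<'E'
from h import *
for n in("top","side"):
    f=np.load(f"pics/{n}.npz");p,d=f["p"],f["d"];P=cloud(n,d)
    h=cv2.cvtColor(p,cv2.COLOR_RGB2HSV);H,S,V=h[...,0],h[...,1],h[...,2]
    np.set_printoptions(precision=3,suppress=True)
    print(n,"red",blobs(((H<6)|(H>174))&(S>150)&(V>110),40))
    print("blue",blobs((H>100)&(H<125)&(S>150)&(V>70),300))
    r=(slice(150,290),slice(100,300)) if n=="top" else (slice(180,340),slice(230,380))
    m=np.zeros(d.shape,bool);m[r]=1
    print("white",blobs(m&(S<60)&(V>110),200))
    for nm,uv in (dict(peg=(135,195),catch=(202,199),hinge=(180,254),face=(207,229),wj=(279,174),rj=(279,261),loupe=(351,243),disc=(349,196),floor=(330,250),cab=(300,70),cab2=(400,150),cabedge=(370,135)) if n=="top" else dict(peg=(248,325),face=(292,270),wj=(261,211),rj=(333,225),loupe=(330,187),disc=(289,190),hinge=(315,303))).items():
        print(nm,P[uv[1],uv[0]],d[uv[1],uv[0]])
t=cv2.imread("pics/top.png")[150:300,120:420];s=cv2.imread("pics/side.png")[160:350,230:380]
cv2.imwrite("pics/c1.png",cv2.resize(t[:, :],None,fx=2.66,fy=2.66,interpolation=2))
E
```

```text
top red [(np.int32(488), [157.0, 224.0], [136, 198, 43, 53]), (np.int32(344), [278.9, 260.8], [269, 251, 21, 21]), (np.int32(480), [323.1, 342.7], [301, 331, 49, 23])]
blue [(np.int32(7793), [345.6, 232.1], [303, 160, 99, 125])]
white [(np.int32(4268), [205.8, 230.6], [170, 185, 72, 93]), (np.int32(293), [104.6, 224.2], [100, 204, 14, 36])]
peg [0.528 0.397 0.052] 0.8498212
catch [0.525 0.284 0.03 ] 0.8718318
hinge [0.427 0.32  0.031] 0.85856235
face [0.471 0.273 0.036] 0.8592626
wj [0.564 0.147 0.065] 0.8421072
rj [0.415 0.147 0.052] 0.8365056
loupe [0.449 0.016 0.002] 0.89038676
disc [0.533 0.021 0.022] 0.8807039
floor [0.436 0.054 0.002] 0.888729
cab [0.677 0.119 0.236] 0.6864327
cab2 [0.542 0.002 0.318] 0.5886071
cabedge [0.585 0.022 0.234] 0.67739415
side red [(np.int32(69), [133.0, 34.0], [129, 30, 12, 13]), (np.int32(162), [401.9, 221.7], [394, 208, 16, 26]), (np.int32(171), [333.0, 225.9], [325, 220, 17, 13]), (np.int32(446), [276.6, 316.0], [249, 301, 67, 31])]
blue [(np.int32(1830), [175.0, 227.7], [145, 164, 62, 102]), (np.int32(3403), [317.7, 196.7], [256, 166, 101, 58])]
white [(np.int32(1146), [258.3, 189.5], [230, 180, 68, 29]), (np.int32(371), [261.2, 226.9], [251, 216, 21, 22]), (np.int32(216), [331.6, 238.8], [323, 229, 19, 18]), (np.int32(514), [375.3, 274.0], [368, 245, 12, 79]), (np.int32(3404), [294.2, 283.1], [248, 252, 93, 66])]
peg [0.523 0.405 0.039] 0.7088395
face [0.476 0.275 0.039] 0.79645985
wj [0.566 0.154 0.062] 0.8823463
rj [0.416 0.151 0.05 ] 0.8688181
loupe [0.441 0.005 0.029] 0.99277794
disc [0.533 0.028 0.022] 0.9952749
hinge [0.423 0.328 0.024] 0.7587628
```

View pics/c1.png

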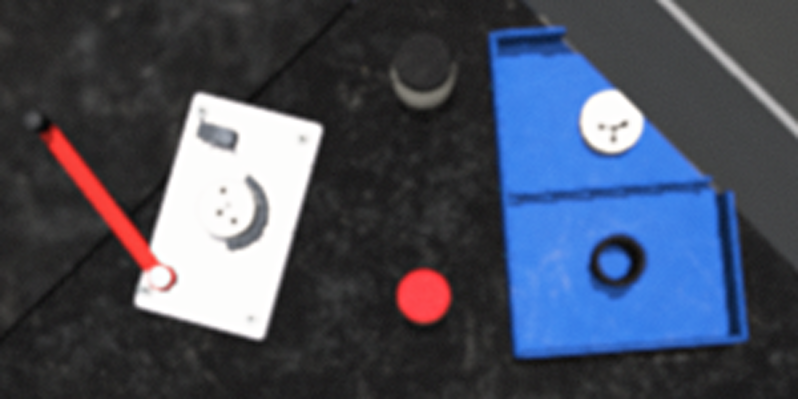

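The crop shows the loupe ring centred at about (352,248), the hinge at (180.5,254), the peg at (134,195.5) and a clear plate rectangle. Next I'll compute the poses and the cabinet's clearance.

```bash
python3 - <<'E'
from h import *
np.set_printoptions(precision=4,suppress=True)
f=np.load("pics/top.npz");p,d=f["p"],f["d"];P=cloud("top",d)
h=cv2.cvtColor(p,cv2.COLOR_RGB2HSV);H,S,V=h[...,0],h[...,1],h[...,2]
def big(m):
    c,_=cv2.findContours(m.astype(np.uint8),cv2.RETR_EXTERNAL,cv2.CHAIN_APPROX_NONE);return max(c,key=cv2.contourArea)
m=np.zeros(d.shape,bool);m[175:290,165:250]=1
c=big(m&(S<60)&(V>110))[:,0]
w=np.array([ray("top",q,.014)[:2] for q in c],np.float32)
r=cv2.minAreaRect(w);print("plate",r)
print("plate corners",cv2.boxPoints(r))
print("hinge",ray("top",(180.5,254.1),.03),"face",ray("top",(205.5,229),.036),"peg",ray("top",(133.9,195.5),.0555),"side peg",ray("side",(247,325),.0555))
# loupe
m[:]=0;m[230:265,335:368]=1
c=big(m&(V<70)); print("loupe",cv2.minEnclosingCircle(c),cv2.fitEllipse(c));print(ray("top",cv2.fitEllipse(c)[0],.038))
f2=np.load("pics/side.npz");p2,d2=f2["p"],f2["d"];h2=cv2.cvtColor(p2,cv2.COLOR_RGB2HSV)
m[:]=0;m[180:207,318:343]=1;c=big(m&(h2[...,2]<60));x,y,ww,hh=cv2.boundingRect(c);print("side loupe",x,y,ww,hh,ray("side",(x+ww/2-.5,y+4.5),.038))
for nm,v in dict(wj=((279,172),.062),rj=((278.9,260.8),.05)).items(): print(nm,ray("top",*v))
# cabinet footprints
Q=np.concatenate([P.reshape(-1,3),cloud("side",d2).reshape(-1,3)])
Q=Q[(Q[:,2]>.06)&(Q[:,2]<.5)&(Q[:,0]>.25)&(Q[:,1]<.12)&(Q[:,1]>-.4)]
for zl,zh in((.06,.1),(.1,.15),(.15,.2),(.2,.25),(.25,.3),(.3,.4)):
    s=Q[(Q[:,2]>zl)&(Q[:,2]<zh)]
    print(zl,[(y0,round(float(t[:,0].min()),3)) for y0 in np.arange(-.3,.12,.05).round(2) for t in [s[(abs(s[:,1]-y0)<.02)]] if len(t)>3])
E
```

```text
plate ((0.4701400101184845, 0.27894747257232666), (0.09281404316425323, 0.1526956856250763), 75.29039764404297)
plate corners [[0.3845 0.2534]
 [0.5322 0.2147]
 [0.5558 0.3044]
 [0.4081 0.3432]]
hinge [0.4266 0.3196 0.03  ] face [0.4705 0.2759 0.036 ] peg [0.5263 0.3981 0.0555] side peg [0.5212 0.4155 0.0555]
loupe ((351.5, 248.0), 9.962529182434082) ((351.6484069824219, 247.79559326171875), (16.92673110961914, 19.196996688842773), 65.80117797851562)
[0.4388 0.02   0.038 ]Traceback (most recent call last):
  File "<stdin>", line 17, in <module>
  File "<stdin>", line 6, in big
ValueError: max() iterable argument is empty
```

```bash
python3 - <<'E'
from h import *
np.set_printoptions(precision=4,suppress=True)
f=np.load("pics/top.npz");P=cloud("top",f["d"])
f2=np.load("pics/side.npz");p2,d2=f2["p"],f2["d"];P2=cloud("side",d2)
print(p2[178:206:2,331].tolist());print(p2[190,314:348:2].tolist())
print("rim z", P2[180:206:2,331]); print("peg side",p2[318:336:2,247].tolist())
print("jar",ray("top",(279,172),.062),ray("top",(278.9,260.8),.05),"loupeT",ray("top",(351.6,247.8),.038))
Q=np.concatenate([P.reshape(-1,3),P2.reshape(-1,3)])
Q=Q[(Q[:,2]>.06)&(Q[:,2]<.5)&(Q[:,0]>.25)&(Q[:,1]<.12)&(Q[:,1]>-.4)]
for zl,zh in((.06,.1),(.1,.15),(.15,.2),(.2,.25),(.25,.3),(.3,.4)):
    s=Q[(Q[:,2]>zl)&(Q[:,2]<zh)]
    print(zl,[(y0,round(float(np.percentile(t[:,0],1)),3)) for y0 in np.arange(-.3,.12,.05).round(2).tolist() for t in [s[(abs(s[:,1]-y0)<.02)]] if len(t)>3])
E
```

```text
[[41, 86, 157], [59, 132, 235], [68, 146, 245], [59, 89, 149], [44, 49, 68], [42, 45, 64], [49, 52, 69], [56, 59, 75], [44, 46, 65], [42, 43, 65], [43, 46, 64], [44, 46, 64], [44, 57, 92], [64, 132, 233]]
[[75, 163, 252], [79, 165, 252], [80, 165, 252], [77, 161, 251], [60, 107, 192], [58, 63, 81], [54, 57, 72], [48, 51, 69], [47, 51, 68], [49, 52, 70], [51, 54, 71], [59, 85, 140], [69, 146, 245], [73, 160, 251], [73, 161, 252], [73, 160, 252], [71, 160, 252]]
rim z [[ 0.4447 -0.0557  0.0017]
 [ 0.4434 -0.045   0.0039]
 [ 0.4388  0.0061  0.0385]
 [ 0.4385  0.0052  0.0319]
 [ 0.4382  0.0037  0.0248]
 [ 0.4377  0.0054  0.0202]
 [ 0.435   0.035   0.0388]
 [ 0.4347  0.0342  0.0323]
 [ 0.4343  0.0331  0.0256]
 [ 0.434   0.0325  0.0191]
 [ 0.4335  0.0339  0.0143]
 [ 0.4331  0.0332  0.0077]
 [ 0.4325  0.0369  0.0049]]
peg side [[64, 66, 70], [64, 65, 68], [50, 50, 53], [51, 42, 46], [52, 43, 44], [50, 43, 46], [59, 42, 44], [93, 46, 47], [82, 55, 56]]
jar [0.5677 0.1474 0.062 ] [0.4153 0.1468 0.05  ] loupeT [0.4388 0.0201 0.038 ]
0.06 [(-0.3, 0.25), (-0.25, 0.267), (-0.2, 0.317), (-0.15, 0.367), (-0.1, 0.418), (-0.05, 0.468), (-0.0, 0.518), (0.05, 0.568), (0.1, 0.618)]
0.1 [(-0.3, 0.25), (-0.25, 0.267), (-0.2, 0.317), (-0.15, 0.367), (-0.1, 0.417), (-0.05, 0.467), (-0.0, 0.518), (0.05, 0.568), (0.1, 0.618)]
0.15 [(-0.3, 0.25), (-0.25, 0.27), (-0.2, 0.317), (-0.15, 0.367), (-0.1, 0.417), (-0.05, 0.467), (-0.0, 0.518), (0.05, 0.568), (0.1, 0.618)]
0.2 [(-0.3, 0.251), (-0.25, 0.27), (-0.2, 0.318), (-0.15, 0.368), (-0.1, 0.419), (-0.05, 0.47), (-0.0, 0.521), (0.05, 0.261), (0.1, 0.253)]
0.25 [(-0.3, 0.253), (-0.25, 0.271), (-0.2, 0.321), (-0.15, 0.369), (-0.1, 0.419), (-0.05, 0.47), (-0.0, 0.266), (0.05, 0.258), (0.1, 0.25)]
0.3 [(-0.25, 0.27), (-0.2, 0.32), (-0.15, 0.369), (-0.1, 0.419), (-0.05, 0.28), (-0.0, 0.268), (0.05, 0.251), (0.1, 0.25)]
```

```bash
python3 - <<'E'
from h import *
from bench import camera,robot
np.set_printoptions(precision=3,suppress=True,linewidth=200)
p,d=camera("wrist");cv2.imwrite("pics/w0.png",p[...,::-1])
c=get_calibration("side");K=np.array(c["camera_matrix"]);E=np.array(c["extrinsics"])
q=np.linalg.inv(E)@[.27,-.563,.21,1];print("tcp in side px",(K@q[:3])[:2]/q[2],q[2])
P=cloud("side",np.load("pics/side.npz")["d"]);T=cloud("top",np.load("pics/top.npz")["d"])
for v in range(0,160,15): print(v,[tuple(P[v,u].round(2).tolist()) for u in (200,260,320,380,420,460,520)])
print("top");
for v in range(0,420,40): print(v,[tuple(T[v,u].round(2).tolist()) for u in (300,360,420,480,550)])
E
```

```text
tcp in side px [418.099  26.577] 1.255426497816613
0 [(0.79, -0.19, 0.36), (0.59, -0.0, 0.42), (0.49, -0.05, 0.42), (0.39, -0.15, 0.39), (0.3, -0.24, 0.37), (0.26, 0.03, 0.45), (-0.14, -1.14, 0.14)]
15 [(0.79, -0.2, 0.32), (0.59, 0.0, 0.4), (0.49, -0.05, 0.39), (0.38, -0.16, 0.36), (0.3, -0.25, 0.34), (0.26, 0.04, 0.43), (-0.15, -1.12, 0.09)]
30 [(0.8, -0.21, 0.28), (0.59, -0.0, 0.37), (0.49, -0.05, 0.36), (0.38, -0.16, 0.33), (0.29, -0.25, 0.31), (0.25, 0.05, 0.41), (-0.16, -1.11, 0.04)]
45 [(0.81, -0.22, 0.24), (0.6, -0.0, 0.34), (0.49, -0.06, 0.33), (0.37, -0.17, 0.3), (0.28, -0.26, 0.27), (0.25, 0.06, 0.39), (-0.18, -1.1, -0.01)]
60 [(0.79, -0.15, 0.24), (0.6, -0.01, 0.31), (0.49, -0.05, 0.3), (0.37, -0.17, 0.26), (0.27, -0.27, 0.23), (0.25, 0.08, 0.38), (-0.19, -1.08, -0.06)]
75 [(0.76, -0.07, 0.24), (0.6, -0.01, 0.28), (0.49, -0.06, 0.27), (0.36, -0.18, 0.23), (0.27, -0.27, 0.19), (0.24, 0.09, 0.36), (-0.21, -1.06, -0.12)]
90 [(0.73, -0.0, 0.24), (0.6, -0.01, 0.25), (0.48, -0.06, 0.23), (0.36, -0.18, 0.19), (0.26, -0.28, 0.15), (0.24, 0.1, 0.34), (0.14, 0.06, 0.33)]
105 [(0.71,
[... 1046 characters left out ...]
), (0.52, -0.01, 0.34), (0.5, -0.04, 0.45), (0.49, -0.07, 0.51)]
200 [(0.53, 0.11, -0.0), (0.53, -0.0, 0.01), (0.49, -0.04, 0.23), (0.47, -0.07, 0.38), (0.46, -0.08, 0.49)]
240 [(0.45, 0.11, 0.0), (0.45, -0.0, 0.0), (0.45, -0.09, 0.09), (0.44, -0.1, 0.29), (0.43, -0.11, 0.43)]
280 [(0.38, 0.11, -0.0), (0.38, 0.01, 0.04), (0.38, -0.11, -0.0), (0.39, -0.15, 0.16), (0.39, -0.15, 0.35)]
320 [(0.31, 0.11, -0.0), (0.31, 0.0, 0.01), (0.31, -0.11, -0.0), (0.31, -0.21, 0.0), (0.34, -0.2, 0.25)]
360 [(0.24, 0.11, -0.0), (0.24, 0.0, 0.0), (0.24, -0.1, 0.0), (0.24, -0.21, 0.0), (0.26, -0.27, 0.11)]
400 [(0.24, 0.12, 0.26), (0.26, 0.06, 0.33), (0.27, 0.01, 0.39), (0.28, -0.03, 0.43), (0.29, -0.07, 0.48)]
```

View pics/w0.png

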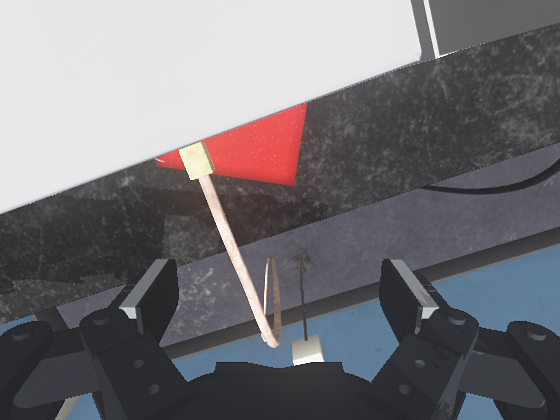

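The wrist view shows that the arm starts behind the tall white cabinet, with its edge running across the top of the picture around rows 60–210. The arm has to get over or around it, so I'll map its extent with depth.

```bash
cat >> h.py <<'E'
def wrist():
    from bench import robot,camera
    from scipy.spatial.transform import Rotation as R
    o=robot.get_obs();p,d=camera("wrist");c=get_calibration("wrist");K=np.array(c["camera_matrix"])
    T=np.eye(4);q=o["orientation"];T[:3,:3]=R.from_quat([q[1],q[2],q[3],q[0]]).as_matrix();T[:3,3]=o["tcp_pos"]
    E=T@np.array(c["T_tool_cam"])
    v,u=np.indices(d.shape);X=np.stack([(u-K[0,2])/K[0,0]*d,(v-K[1,2])/K[1,1]*d,d],-1)
    return p,d,X@E[:3,:3].T+E[:3,3],K,E
E
python3 - <<'E'
from h import *
p,d,X,K,E=wrist()
for v in (5,40,80,120,150,190,230): print(v,[tuple(X[v,u].round(2).tolist()) for u in (5,100,200,300,400,430,460,550)])
T=cloud("top",np.load("pics/top.npz")["d"]);S=cloud("side",np.load("pics/side.npz")["d"])
Q=np.concatenate([T.reshape(-1,3),S.reshape(-1,3)]);m=(Q[:,2]>.48)&(Q[:,2]<.54)&(Q[:,1]<0.05)
print("top",Q[m].min(0),Q[m].max(0),np.median(Q[m],0))
E
```

```text
5 [(0.32, -0.43, 0.23), (0.34, -0.46, 0.23), (0.35, -0.49, 0.23), (0.37, -0.52, 0.23), (0.38, -0.56, 0.23), (0.39, -0.56, 0.24), (0.38, -0.57, 0.26), (0.38, -0.57, 0.29)]
40 [(0.31, -0.43, 0.23), (0.33, -0.46, 0.23), (0.34, -0.5, 0.24), (0.36, -0.53, 0.23), (0.37, -0.56, 0.23), (0.38, -0.57, 0.23), (0.38, -0.57, 0.25), (0.5, -0.75, -0.0)]
80 [(0.3, -0.43, 0.23), (0.31, -0.47, 0.23), (0.33, -0.5, 0.23), (0.35, -0.53, 0.23), (0.41, -0.63, -0.0), (0.42, -0.66, -0.0), (0.43, -0.69, -0.0), (0.47, -0.77, -0.0)]
120 [(0.28, -0.44, 0.23), (0.3, -0.47, 0.23), (0.32, -0.51, 0.23), (0.33, -0.56, 0.01), (0.37, -0.65, -0.0), (0.39, -0.68, -0.0), (0.4, -0.71, -0.0), (0.44, -0.8, -0.0)]
150 [(0.27, -0.44, 0.23), (0.29, -0.47, 0.23), (0.29, -0.5, 0.15), (0.3, -0.57, -0.0), (0.35, -0.67, -0.0), (0.36, -0.7, -0.0), (0.37, -0.73, -0.0), (0.59, -1.43, -0.8)]
190 [(0.25, -0.44, 0.23), (0.16, -0.39, -0.0), (0.21, -0.49, -0.0), (0.26, -0.59, -0.0), (0.31, -0.69, -0.0), (0.29, -1.14, -0.8), (0.34, -0.84, -0.14), (0.48, -1.52, -0.81)]
230 [(0.07, -0.31, 0.0), (0.11, -0.4, -0.0), (0.16, -0.51, -0.0), (-0.04, -0.79, -0.8), (0.12, -1.12, -0.8), (0.16, -1.22, -0.8), (0.21, -1.32, -0.8), (0.35, -1.61, -0.79)]
top [ 0.27898333 -0.08925036  0.48000283] [0.62503657 0.02472035 0.51682325] [ 0.54955304 -0.044157    0.5086509 ]
```

The machine has a base slab 0.235 m high and a body 0.51 m high between the arm and the work area. I'll rise straight up first and then look over it.

Emit:
{"name": "send_rows", "arguments": {"steps": [[0,0,-0.1,0,0,0],[0,0,-0.2,0,0,0],[0,0,-0.2,0,0,0],[0,0,-0.2,0,0,0],[0,0,-0.2,0,0,0],[0,0,-0.2,0,0,0],[0,0,-0.2,0,0,0],[0,0,-0.2,0,0,0],[0,0,-0.2,0,0,0],[0,0,-0.2,0,0,0],[0,0,0,0,0,0]], "hand": 0}}

```text
clock: 1.12
tcp_pos: [0.2709, -0.5642, 0.6036]
orientation: [0.009, 0.975, 0.222, 0.0]
contact_force: [-0.1, 0.9, 0.9]
finger_gap: 0.0
grip_force: 0.0
```

```bash
python3 - <<'E'
from h import *
from bench import robot
o=robot.get_obs();print(o["qpos"].round(3) if hasattr(o["qpos"],'round') else o["qpos"],o["tcp_pos"],o["orientation"],o["clock"])
p,d,X,K,E=wrist();cv2.imwrite("pics/w1.png",p[...,::-1])
for v in range(5,400,40): print(v,[tuple(X[v,u].round(2).tolist()) for u in (5,100,200,300,400,480,550)])
E
```

```text
[-1.301  0.372  0.678 -0.     2.074 -0.179] [ 0.27089112 -0.5642499   0.60357265] [8.85417229e-03 9.74999850e-01 2.22028725e-01 3.76503738e-04] 1.1167
5 [(0.31, -0.35, 0.51), (0.34, -0.4, 0.51), (0.37, -0.46, 0.51), (0.4, -0.52, 0.51), (0.43, -0.58, 0.51), (0.45, -0.63, 0.51), (0.47, -0.67, 0.51)]
45 [(0.29, -0.35, 0.51), (0.32, -0.41, 0.51), (0.35, -0.47, 0.51), (0.38, -0.53, 0.51), (0.41, -0.59, 0.51), (0.62, -0.87, -0.0), (1.04, -1.49, -0.8)]
85 [(0.26, -0.36, 0.51), (0.29, -0.42, 0.51), (0.32, -0.48, 0.51), (0.35, -0.54, 0.51), (0.48, -0.76, -0.0), (0.55, -0.91, -0.0), (0.91, -1.6, -0.8)]
125 [(0.24, -0.36, 0.51), (0.27, -0.42, 0.51), (0.3, -0.49, 0.51), (0.31, -0.61, -0.0), (0.48, -1.09, -0.81), (0.64, -1.42, -0.8), (0.77, -1.7, -0.8)]
165 [(0.21, -0.37, 0.51), (0.24, -0.43, 0.51), (0.14, -0.44, -0.0), (0.12, -0.77, -0.8), (0.32, -1.18, -0.8), (0.49, -1.53, -0.81), (0.63, -1.82, -0.8)]
205 [(0.18, -0.38, 0.51), (-0.05, -0.27, 0.0), (-0.25, -0.42, -0.8), (-0.05, -0.85, -0.8), (0.16, -1.29, -0.8), (0.33, -1.58, -0.72), (0.45, -1.72, -0.55)]
245 [(-0.24, -0.1, -0.0), (-0.65, -0.06, -0.8), (-0.44, -0.5, -0.8), (-0.23, -0.95, -0.8), (0.02, -1.29, -0.61), (0.19, -1.47, -0.43), (0.31, -1.58, -0.3)]
285 [(-0.64, 0.05, -0.32), (-0.82, -0.14, -0.74), (-0.65, -0.58, -0.8), (0.28, -0.56, 0.66), (-0.05, -1.22, -0.33), (0.11, -1.38, -0.21), (0.21, -1.48, -0.12)]
325 [(-0.72, -0.03, -0.24), (-0.93, -0.23, -0.62), (0.27, -0.54, 0.68), (0.29, -0.56, 0.69), (0.3, -0.59, 0.68), (0.04, -1.31, -0.05), (0.14, -1.41, 0.02)]
365 [(-0.79, -0.1, -0.17), (0.26, -0.52, 0.69), (0.28, -0.54, 0.7), (0.28, -0.56, 0.7), (-0.14, -1.13, 0.01), (0.3, -0.6, 0.7), (0.08, -1.35, 0.13)]
```

The box top is flat at 0.51 m, so the fingers clear it by about 8 cm. I'll yaw the tool to align with the world axes and then cross over toward the peg side.

Emit:
{"name": "send_rows", "arguments": {"steps": [[0,0,0,0,0,1],[0,0,0,0,0,1],[0,0,0,0,0,1],[0,0,0,0,0,1],[0,0,0,0,0,1],[0,0,0,0,0,0.6],[0,0,0,0,0,0]]}}

```text
clock: 1.75
tcp_pos: [0.2706, -0.5631, 0.5917]
orientation: [-0.002, 1.0, -0.001, -0.001]
contact_force: [0.5, 0.5, 0.4]
finger_gap: 0.0004
grip_force: 0.0
```

Emit:
{"name": "send_rows", "arguments": {"steps": [[0.04,-0.08,0,0,0,0],[0.083,-0.171,0,0,0,0],[0.083,-0.171,0,0,0,0],[0.083,-0.171,0,0,0,0],[0.083,-0.171,0,0,0,0],[0.083,-0.171,0,0,0,0],[0.083,-0.171,0,0,0,0],[0.083,-0.171,0,0,0,0],[0.083,-0.171,0,0,0,0],[0.083,-0.171,0,0,0,0],[0.083,-0.171,0,0,0,0],[0,0,0,0,0,0]]}}

```text
clock: 2.75
tcp_pos: [0.4461, -0.1993, 0.5935]
orientation: [-0.002, 1.0, 0.005, 0.0]
contact_force: [-1.2, 0.5, 0.2]
finger_gap: -0.0001
grip_force: 0.0
```

Emit:
{"name": "send_rows", "arguments": {"steps": [[0.022,-0.19,0,0,0,0],[0.022,-0.19,0,0,0,0],[0.022,-0.19,0,0,0,0],[0.022,-0.19,0,0,0,0],[0.022,-0.19,0,0,0,0],[0.022,-0.19,0,0,0,0],[0.022,-0.19,0,0,0,0],[0.022,-0.19,0,0,0,0],[0.022,-0.19,0,0,0,0],[0.022,-0.19,0,0,0,0],[0.022,-0.19,0,0,0,0],[0.022,-0.19,0,0,0,0]]}}

```text
clock: 3.75
tcp_pos: [0.4974, 0.2521, 0.5927]
orientation: [0.0, 1.0, 0.001, -0.001]
contact_force: [0.3, 0.0, 0.5]
finger_gap: 0.0001
grip_force: 0.0
```

Emit:
{"name": "send_rows", "arguments": {"steps": [[0.022,-0.19,0,0,0,0],[0.022,-0.19,0.05,0,0,0],[0.022,-0.19,0.08,0,0,0],[0.022,-0.15,0.12,0,0,0],[0,0,0.19,0,0,0],[0,0,0.19,0,0,0],[0,0,0.19,0,0,0],[0,0,0.19,0,0,0],[0,0,0.19,0,0,0],[0,0,0.19,0,0,0],[0,0,0.1,0,0,0],[0,0,0,0,0,0]]}}

```text
clock: 4.75
tcp_pos: [0.5115, 0.392, 0.2882]
orientation: [0.004, 1.0, 0.0, -0.007]
contact_force: [-0.9, -0.8, -0.4]
finger_gap: -0.0001
grip_force: 0.0
```

```bash
python3 - <<'E'
from h import *
from bench import robot,camera
import time
print(robot.get_obs()["tcp_pos"],robot.get_obs()["orientation"])
p,d,X,K,E=wrist();cv2.imwrite("pics/w2.png",p[...,::-1]);np.savez("pics/w2.npz",p=p,d=d,X=X,K=K,E=E)
E
```

```text
[0.51145245 0.39199848 0.28815584] [ 3.60741417e-03  9.99970862e-01  3.05597912e-04 -6.72079786e-03]
```

View pics/w2.png

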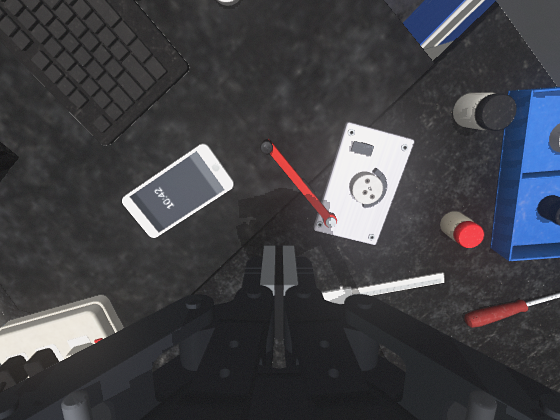

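The wrist view shows the peg top at about (267,147), hinge (330,221), sample (368,186) and red cap (469,234). The fingertips are at (280,250).

```bash
python3 - <<'E'
from h import *
f=np.load("pics/w2.npz");K,E,X,p=f["K"],f["E"],f["X"],f["p"]
def r(u,v,z):
    d=E[:3,:3]@np.linalg.solve(K,[u,v,1.]);o=E[:3,3];return (o+d*(z-o[2])/d[2]).round(4)
print("peg",r(267,147,.0555),X[147,267],"hinge",r(330.5,220,.028),X[220,330],"face",r(368,187,.036),X[190,372])
print("rj",r(469,234,.05),"wj",r(494,111,.062),"loupe",r(551,210,.038))
h=cv2.cvtColor(p,cv2.COLOR_RGB2HSV);m=np.zeros(p.shape[:2],bool);m[115:250,310:420]=1
c=max(cv2.findContours((m&(h[...,1]<60)&(h[...,2]>110)).astype(np.uint8),0,1)[0],key=cv2.contourArea)[:,0]
w=np.array([r(*q,.014)[:2] for q in c],np.float32);R=cv2.minAreaRect(w);print(R)
E
```

```text
peg [0.5294 0.4055 0.0555] [0.5294444  0.40546635 0.05561193] hinge [0.4307 0.3246 0.028 ] [0.4311504  0.32543855 0.02926557] face [0.4771 0.2814 0.036 ] [0.47253796 0.27536352 0.03328491]
rj [0.42  0.154 0.05 ] wj [0.5695 0.158  0.062 ] loupe [0.4475 0.0483 0.038 ]
((0.4720570147037506, 0.2833785116672516), (0.08975677937269211, 0.14930203557014465), 75.54179382324219)
```

Emit:
{"name": "send_rows", "arguments": {"steps": [[0.02,-0.1,0,0,0,0],[0.02,-0.1,0,0,0,0],[0.02,-0.1,0.1,0,0,0],[0,0,0.19,0,0,0],[0,0,0.19,0,0,0],[0,0,0.19,0,0,0],[0,0,0.19,0,0,0],[0,0,0.19,0,0,0],[0,0,0.12,0,0,0],[0,0,0,0,0,0],[0,0,0,0,0,0]]}}

```text
clock: 5.72
tcp_pos: [0.5281, 0.4549, 0.0623]
orientation: [-0.0, 1.0, 0.0, 0.0]
contact_force: [0.2, -0.4, -0.3]
finger_gap: 0.0002
grip_force: 0.0
```

Emit:
{"name": "send_rows", "arguments": {"steps": [[0,0,0.06,0,0,0],[0,0.08,0,0,0,0],[0.01,0.075,0,0,0,0],[0.026,0.04,0,0,0,0],[0.026,0.04,0,0,0,0],[0.024,0.05,0,0,0,0],[0.024,0.05,0,0,0,0],[0.015,0.055,0,0,0,0],[0.015,0.055,0,0,0,0],[0.01,0.11,0,0,0,0],[0,0,0,0,0,0]]}}

```text
clock: 6.63
tcp_pos: [0.5574, 0.3396, 0.0495]
orientation: [0.001, 1.0, -0.001, -0.001]
contact_force: [-1.0, -0.1, 0.2]
finger_gap: -0.0005
grip_force: 0.0
```

```bash
python3 - <<'E'
from h import *
p,d,X,K,E=wrist();cv2.imwrite("pics/w3.png",p[...,::-1])
E
```

```text
(no output)
```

View pics/w3.png

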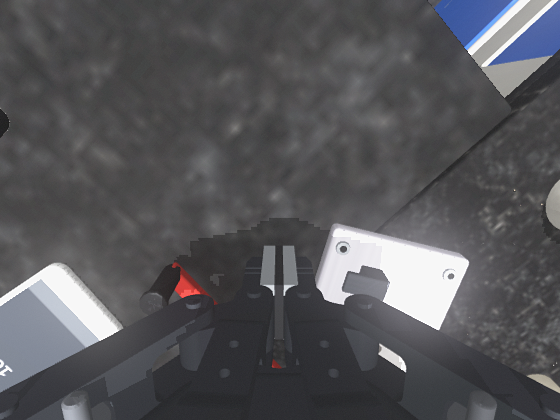

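The peg is at (158,295), left of the fingers, which means on their +Y side. The fingers slipped past it, so I'll measure it again.

```bash
python3 - <<'E'
from h import *
from bench import robot
np.set_printoptions(precision=4,suppress=True)
print(robot.get_obs()["tcp_pos"])
p,d,X,K,E=wrist()
o=E[:3,3]
for u,v in((152,301),(158,290),(165,278),(172,268)):
    dd=E[:3,:3]@np.linalg.solve(K,[u,v,1.]);print(u,v,X[v,u],o+dd*(.0555-o[2])/dd[2])
for n in("top",):
    p,d=camera_img=__import__("bench").camera(n);P=cloud(n,d);m=(P[...,0]>.5)&(P[...,0]<.6)&(P[...,1]>.3)&(P[...,1]<.45)&(P[...,2]>.045)&(P[...,2]<.062)
    print(P[m].mean(0),m.sum());h=cv2.cvtColor(p,cv2.COLOR_RGB2HSV);print(blobs(((h[...,0]<6)|(h[...,0]>174))&(h[...,1]>150)&(h[...,2]>110),40))
E
```

```text
[0.5574 0.3413 0.0496]
152 301 [0.5316 0.4076 0.0551] [0.5319 0.4074 0.0555]
158 290 [0.5364 0.4049 0.0524] [0.5382 0.4037 0.0555]
165 278 [0.535  0.4061 0.0376] [0.545  0.3995 0.0555]
172 268 [0.535  0.4058 0.0257] [0.5505 0.3955 0.0555]
[nan nan nan] 0
[(np.int32(132), [170.5, 241.6], [164, 233, 15, 18]), (np.int32(355), [278.9, 260.7], [269, 251, 21, 21]), (np.int32(511), [323.2, 342.6], [301, 331, 49, 24])]<stdin>:11: RuntimeWarning: Mean of empty slice.
  ret = um.true_divide(
```

```bash
python3 - <<'E'
from h import *
from bench import robot,camera
np.set_printoptions(precision=3,suppress=True)
p,d,X,K,E=wrist()
t=np.array(robot.get_obs()["tcp_pos"])
for v in (248,254,262,275,290):
    print(v,[(u,(X[v,u]-t).round(3).tolist()) for u in (248,256,264,270,276,280,286,292,300,308)])
p,d=camera("side");cv2.imwrite("pics/s2.png",cv2.resize(p[240:360,200:360,::-1],None,fx=5,fy=5))
E
```

```text
248 [(248, [-0.022, 0.021, -0.051]), (256, [-0.022, 0.016, -0.051]), (264, [0.012, 0.007, 0.023]), (270, [0.012, 0.005, 0.023]), (276, [0.011, 0.002, 0.022]), (280, [0.012, 0.0, 0.023]), (286, [0.012, -0.002, 0.023]), (292, [0.011, -0.005, 0.023]), (300, [-0.022, -0.013, -0.052]), (308, [-0.022, -0.018, -0.051])]
254 [(248, [-0.026, 0.021, -0.05]), (256, [-0.026, 0.016, -0.051]), (264, [0.012, 0.007, 0.03]), (270, [0.012, 0.004, 0.03]), (276, [0.011, 0.002, 0.028]), (280, [0.012, 0.0, 0.029]), (286, [0.012, -0.002, 0.03]), (292, [0.012, -0.005, 0.029]), (300, [-0.027, -0.013, -0.052]), (308, [-0.026, -0.019, -0.051])]
262 [(248, [0.008, 0.014, 0.029]), (256, [0.007, 0.01, 0.028]), (264, [0.012, 0.007, 0.037]), (270, [0.012, 0.004, 0.037]), (276, [0.012, 0.002, 0.038]), (280, [0.011, 0.0, 0.036]), (286, [0.012, -0.002, 0.037]), (292, [0.011, -0.004, 0.036]), (300, [0.007, -0.008, 0.028]), (308, [0.007, -0.011, 0.028])]
275 [(248, [0.008, 0.013, 0.04]), (256, [0.008, 0.01, 0.04]), (264, [0.012, 0.006, 0.047]), (270, [0.012, 0.004, 0.048]), (276, [0.012, 0.002, 0.048]), (280, [0.011, 0.0, 0.046]), (286, [0.012, -0.002, 0.048]), (292, [0.012, -0.004, 0.047]), (300, [0.008, -0.007, 0.04]), (308, [0.008, -0.011, 0.04])]
290 [(248, [0.014, 0.011, 0.062]), (256, [0.014, 0.008, 0.062]), (264, [0.013, 0.006, 0.06]), (270, [0.012, 0.004, 0.058]), (276, [0.009, 0.002, 0.053]), (280, [0.01, 0.0, 0.054]), (286, [0.013, -0.002, 0.059]), (292, [0.012, -0.004, 0.059]), (300, [0.014, -0.006, 0.061]), (308, [0.014, -0.009, 0.062])]
```

View pics/s2.png

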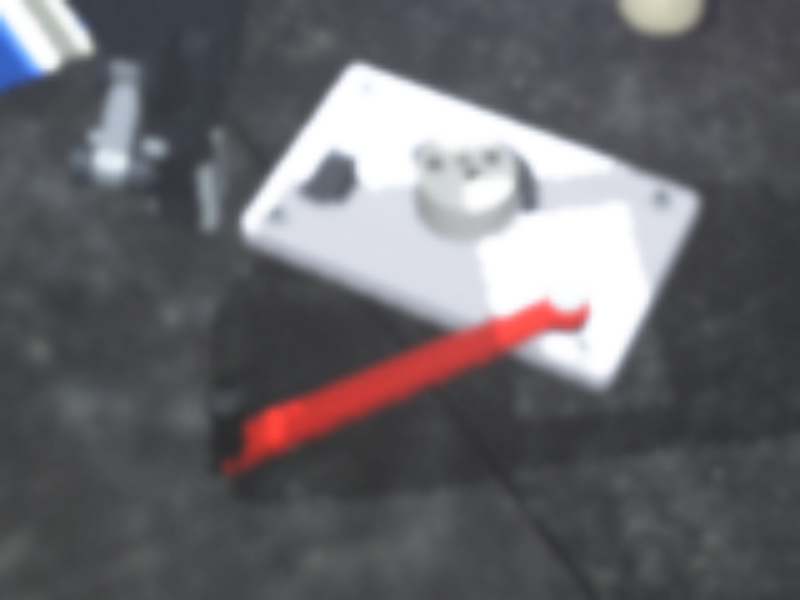

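The pads are thin at the tips (about ±7 mm) and slid past on the +x side without moving the latch. I'll lift, go back behind the peg, and turn the tool so its closing line follows the latch's tangent.

Emit:
{"name": "send_rows", "arguments": {"steps": [[0,0,-0.2,0,0,0],[-0.077,-0.146,0,0,0,0],[-0.077,-0.146,0,0,0,0],[-0.077,-0.146,0,0,0,-0.4],[0,0,0,0,0,-1],[0,0,0,0,0,-1],[0,0,0,0,0,-1],[0,0,0,0,0,-1],[0,0,0,0,0,-1],[0,0,0,0,0,-1],[0,0,0,0,0,-1],[0,0,0,0,0,-1]]}}

```text
clock: 7.88
tcp_pos: [0.5105, 0.4322, 0.0898]
orientation: [-0.0, 0.943, 0.332, 0.0]
contact_force: [0.1, 0.1, 1.0]
finger_gap: 0.0001
grip_force: 0.0
```

Emit:
{"name": "send_rows", "arguments": {"steps": [[0,0,0,0,0,0],[0,0,0,0,0,0]]}}

```text
clock: 8.05
tcp_pos: [0.5107, 0.4319, 0.0898]
orientation: [-0.0, 0.944, 0.329, 0.0]
contact_force: [-0.2, 0.4, -1.1]
finger_gap: 0.0003
grip_force: 0.0
```

```bash
python3 - <<'E'
from h import *
from bench import robot
from scipy.spatial.transform import Rotation as R
o=robot.get_obs();q=o["orientation"];M=R.from_quat([q[1],q[2],q[3],q[0]]).as_matrix();print(o["tcp_pos"],M.round(3))
print("peg in tool",M.T@(np.array([.530,.4055,.0555])-o["tcp_pos"]),"hinge",M.T@(np.array([.428,.322,.03])-o["tcp_pos"]))
p,d,X,K,E=wrist();t=X-np.array(o["tcp_pos"])
m=(X[...,2]>.05)&(X[...,2]<.058)&(abs(X[...,0]-.53)<.03)&(abs(X[...,1]-.405)<.03);print(m.sum(),X[m].mean(0) if m.any() else 0)
cv2.imwrite("pics/w4.png",p[...,::-1])
E
```

```text
[0.51065892 0.43192668 0.08977996] [[ 0.783  0.622  0.   ]
 [ 0.622 -0.783  0.   ]
 [ 0.    -0.    -1.   ]]
peg in tool [-0.0012852   0.03272628  0.03427684] hinge [-0.13309329  0.03472028  0.05975529]
444 [0.52949255 0.4067208  0.05402441]
```

Emit:
{"name": "send_rows", "arguments": {"steps": [[0,0,0.12,0,0,0],[0,0,0.09,0,0,0],[0,0.05,0,0,0,0],[0,0.05,0,0,0,0],[0.003,0.052,0,0,0,1],[0.003,0.052,0,0,0,1],[0.003,0.052,0,0,0,1],[0.003,0.052,0,0,0,1],[0,0,0,0,0,0]]}}

```text
clock: 8.85
tcp_pos: [0.5503, 0.3795, 0.0495]
orientation: [0.0, 0.985, 0.173, 0.002]
contact_force: [0.1, 0.6, -0.1]
finger_gap: -0.0
grip_force: 0.0
```

```bash
cat > chk.py <<'E'
from h import *
from bench import robot
from scipy.spatial.transform import Rotation as R
np.set_printoptions(precision=4,suppress=True)
o=robot.get_obs();q=o["orientation"];M=R.from_quat([q[1],q[2],q[3],q[0]]).as_matrix();t=np.array(o["tcp_pos"])
p,d,X,K,E=wrist()
L=(X-t)@M
m=(X[...,2]>.05)&(X[...,2]<.058)&(abs(L[...,0])<.04)&(abs(L[...,1])<.06);
n,l,s,c=cv2.connectedComponentsWithStats(m.astype(np.uint8))
for i in range(1,n):
    if s[i,4]>60: print(s[i,4],c[i],"tool",L[l==i].mean(0),"world",X[l==i].mean(0))
h=cv2.cvtColor(p,cv2.COLOR_RGB2HSV);r=((h[...,0]<6)|(h[...,0]>174))&(h[...,1]>150)&(h[...,2]>90)
print("tcp",t,"x dir",np.degrees(np.arctan2(M[1,0],M[0,0])),"hinge in tool",M.T@(np.array([.428,.322,.03])-t))
rr=X[r&(X[...,2]<.03)&(X[...,2]>.02)];print("red pts",len(rr))
if len(rr)>50:
    vx,vy,x0,y0=cv2.fitLine(rr[:,:2].astype(np.float32),2,0,.01,.01)[:,0];print("arm dir deg",np.degrees(np.arctan(vy/vx)),x0,y0)
cv2.imwrite(f"pics/chk{o['clock']:.2f}.png",p[...,::-1]);
E
python3 chk.py; ls pics
```

```text
640 [217.5    272.7656] tool [-0.0099 -0.0318 -0.0047] world [0.5302 0.406  0.0541]
tcp [0.5503 0.3795 0.0495] x dir 19.896999755343423 hinge in tool [-0.1346  0.0124  0.0191]
red pts 560
arm dir deg 39.740997 0.5018409 0.38153857
c1.png
chk8.85.png
s2.png
side.npz
side.png
top.npz
top.png
w0.png
w1.png
w2.npz
w2.png
w3.png
w4.png
```

```bash
python3 - <<'E'
from h import *
from bench import robot
print([a for a in dir(robot) if a[0]!='_'],robot.finger_overhang)
p,d,X,K,E=wrist();t=np.array(robot.get_obs()["tcp_pos"])
print(K);
for v in range(236,256,2): print(v,d[v,284],(X[v,284]-t).round(3),p[v,284])
# project nominal tip point
from scipy.spatial.transform import Rotation as R
T=np.array(get_calibration("wrist")["T_tool_cam"]);
for z in(.011,-.008,-.02): q=np.linalg.inv(T)@[0.011,0,z,1];print(z,(K@q[:3])[:2]/q[2],q[2])
E
```

```text
['PlanningError', 'close_job', 'finger_overhang', 'get_obs'] 0.011
[[342.78030899   0.         278.61368823]
 [  0.         342.78030899 201.33409035]
 [  0.           0.           1.        ]]
236 0.22515173 [-0.01  -0.007 -0.05 ] [74 73 72]
238 0.22478768 [-0.011 -0.007 -0.05 ] [74 72 73]
240 0.22566442 [-0.013 -0.008 -0.05 ] [72 72 72]
242 0.22770749 [-0.015 -0.009 -0.052] [74 72 73]
244 0.22690207 [-0.016 -0.009 -0.05 ] [77 75 76]
246 0.14933968 [0.012 0.002 0.021] [160 164 168]
248 0.14730096 [0.012 0.002 0.024] [161 164 169]
250 0.14639227 [0.012 0.002 0.025] [158 161 165]
252 0.14387913 [0.012 0.002 0.027] [160 164 168]
254 0.14346072 [0.012 0.002 0.028] [161 164 169]
0.011 [280.96201288 222.80983123] 0.18048267087663092
-0.008 [281.13248084 236.60239761] 0.16226254516386004
-0.02 [281.2613752  247.03124306] 0.15075509734526793
```

View pics/chk8.85.png

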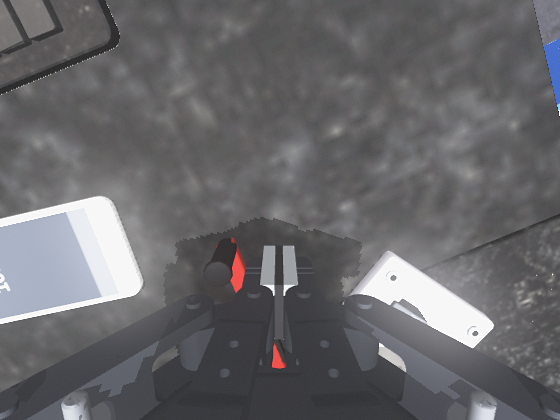

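```bash
python3 - <<'E'
from h import *
from bench import robot,camera
t=np.array(robot.get_obs()["tcp_pos"]);print(t)
for n in("side","top"):
    p,d=camera(n);P=cloud(n,d);D=P-t
    m=(abs(D[...,0])<.025)&(abs(D[...,1])<.025)&(P[...,2]>.012)&(P[...,2]<.25)
    z=np.sort(P[m][:,2]);print(n,m.sum(),z[:5],[(round(a,3),int(((z>=a)&(z<a+.01)).sum())) for a in np.arange(.01,.15,.01)])
    for a in (.06,.07,.08,.09,.1):
        k=m&(abs(P[...,2]-a)<.005)
        if k.any(): print(a,D[k].min(0).round(3),D[k].max(0).round(3))
E
```

```text
[0.54864866 0.38108737 0.04907602]
side 390 [0.02621138 0.02633651 0.02642194 0.02661703 0.02752584] [(np.float64(0.01), 0), (np.float64(0.02), 5), (np.float64(0.03), 3), (np.float64(0.04), 1), (np.float64(0.05), 30), (np.float64(0.06), 1), (np.float64(0.07), 26), (np.float64(0.08), 30), (np.float64(0.09), 0), (np.float64(0.1), 1), (np.float64(0.11), 14), (np.float64(0.12), 26), (np.float64(0.13), 61), (np.float64(0.14), 26)]
0.06 [-0.025  0.016  0.006] [-0.013  0.025  0.009]
0.07 [-0.011  0.001  0.021] [0.008 0.01  0.025]
0.08 [-0.011  0.002  0.026] [0.007 0.016 0.036]
0.09 [-0.011  0.01   0.036] [0.001 0.014 0.04 ]
top 99 [0.07220104 0.0727337  0.0731963  0.0750085  0.07506945] [(np.float64(0.01), 0), (np.float64(0.02), 0), (np.float64(0.03), 0), (np.float64(0.04), 0), (np.float64(0.05), 0), (np.float64(0.06), 0), (np.float64(0.07), 13), (np.float64(0.08), 14), (np.float64(0.09), 9), (np.float64(0.1), 6), (np.float64(0.11), 14), (np.float64(0.12), 25), (np.float64(0.13), 9), (np.float64(0.14), 4)]
0.07 [-0.012 -0.01   0.023] [-0.007 -0.005  0.024]
0.08 [-0.012 -0.015  0.026] [-0.001 -0.005  0.036]
0.09 [-0.011 -0.015  0.037] [-0.    -0.007  0.045]
0.1 [-0.01  -0.015  0.048] [-0.004 -0.01   0.055]
```

Both fixed cameras and the wrist depth agree that the shut fingertips end about 21 mm **behind** the reported TCP, not 11 mm ahead of it as documented. That is why they passed over the peg without touching it. I'll use the measured offset from here and redo the push lower.

Emit:
{"name": "send_rows", "arguments": {"steps": [[-0.05,-0.155,0,0,0,0],[-0.05,-0.155,0,0,0,0],[0,0,0,0,0,-1],[0,0,0,0,0,-1],[0,0,0,0,0,-1],[0,0,0,0,0,-1],[0,0,0,0,0,0],[0,0,0,0,0,0]]}}

```text
clock: 9.72
tcp_pos: [0.5067, 0.4334, 0.048]
orientation: [-0.0, 0.944, 0.329, 0.0]
contact_force: [-0.4, 0.2, -0.4]
finger_gap: 0.0003
grip_force: 0.0
```

```bash
python3 chk.py
```

```text
679 [352.296  254.1576] tool [ 0.0013  0.035  -0.006 ] world [0.5296 0.4068 0.0539]
tcp [0.5067 0.4334 0.048 ] x dir 38.45458136312811 hinge in tool [-0.1309  0.0383  0.0179]
red pts 861
arm dir deg 45.771717 0.50627667 0.3891884
```

Emit:
{"name": "send_rows", "arguments": {"steps": [[0,0,0.08,0,0,0],[0,0,0.08,0,0,0],[0,0.05,0,0,0,0],[0,0.05,0,0,0,0],[0.003,0.052,0,0,0,1],[0.003,0.052,0,0,0,1],[0.003,0.052,0,0,0,1],[0.003,0.052,0,0,0,1],[0,0,0,0,0,0]]}}

```text
clock: 10.52
tcp_pos: [0.5458, 0.3811, 0.017]
orientation: [0.0, 0.985, 0.173, 0.001]
contact_force: [0.5, 0.3, 0.3]
finger_gap: -0.0003
grip_force: 0.0
```

```bash
python3 chk.py
```

```text
470 [269.634  266.0043] tool [ 0.0106 -0.0047 -0.0371] world [0.5541 0.3891 0.0541]
156 [304.6154 272.2885] tool [ 0.0079  0.0091 -0.0372] world [0.5563 0.3752 0.0542]
873 [333.6678 286.0504] tool [ 0.0017  0.0209 -0.037 ] world [0.5544 0.362  0.054 ]
tcp [0.5458 0.3811 0.017 ] x dir 19.899237930407658 hinge in tool [-0.1308  0.0155 -0.0133]
red pts 41
```

The peg is moving now, and the latch is at about 17.5° in world terms. Closed is about −14.7°.

Emit:
{"name": "send_rows", "arguments": {"steps": [[0.004,0.052,0,0,0,1],[0.004,0.052,0,0,0,1],[0.004,0.052,0,0,0,1],[0.004,0.052,0,0,0,1],[0.004,0.052,0,0,0,1],[0.004,0.052,0,0,0,1],[0.004,0.03,0,0,0,0],[0,0,0,0,0,0]]}}

```text
clock: 11.23
tcp_pos: [0.5577, 0.3158, 0.0164]
orientation: [0.0, 0.998, -0.063, 0.0]
contact_force: [0.8, -0.4, 0.5]
finger_gap: 0.0
grip_force: 0.0
```

```bash
python3 chk.py
```

```text
627 [278.3525 268.1053] tool [ 0.0093 -0.0016 -0.0377] world [0.5671 0.3162 0.0541]
902 [333.5854 285.3481] tool [ 0.0017  0.0204 -0.0376] world [0.5568 0.2954 0.0541]
tcp [0.5577 0.3158 0.0164] x dir -7.230872933303479 hinge in tool [-0.1295  0.0102 -0.0136]
red pts 16
```

Emit:
{"name": "send_rows", "arguments": {"steps": [[0,0.015,0,0,0,0.5],[0,0.015,0,0,0,0.5],[0,0.01,0,0,0,0],[0,0,0,0,0,0]]}}

```text
clock: 11.62
tcp_pos: [0.557, 0.3106, 0.0163]
orientation: [-0.002, 0.995, -0.103, 0.001]
contact_force: [1.3, 3.1, -0.8]
finger_gap: -0.0002
grip_force: 2.1
```

```bash
python3 chk.py
```

```text
1389 [316.7055 277.5184] tool [ 0.0051  0.0136 -0.0379] world [0.5592 0.2961 0.0541]
161 [252.3602 272.8571] tool [ 0.0071 -0.0118 -0.0377] world [0.5663 0.3206 0.0541]
tcp [0.557  0.3106 0.0163] x dir -11.811655722773638 hinge in tool [-0.1286  0.0152 -0.014 ]
red pts 4
```

Emit:
{"name": "send_rows", "arguments": {"steps": [[0,0.015,0,0,0,0.3],[0,0.015,0,0,0,0],[0,0,0,0,0,0]]}}

```text
clock: 11.92
tcp_pos: [0.5575, 0.3097, 0.0166]
orientation: [-0.006, 0.993, -0.117, 0.003]
contact_force: [2.8, 19.2, -4.7]
finger_gap: 0.0
grip_force: 9.7
```

The force jumped to 19 N with no further motion, so the latch is at its stop. I'll back off, rise and check it.

Emit:
{"name": "send_rows", "arguments": {"steps": [[0,-0.1,0,0,0,0],[0,-0.15,0,0,0,0],[0,0,-0.19,0,0,0],[-0.1,0,-0.19,0,0,0],[-0.19,0,-0.19,0,0,-0.5],[-0.19,0,-0.19,0,0,-1],[0,0,-0.19,0,0,-1],[0,0,-0.19,0,0,0],[0,0,0,0,0,0],[0,0,0,0,0,0],[0,0,0,0,0,0]], "hand": 0.6}}

```text
clock: 12.83
tcp_pos: [0.4889, 0.368, 0.2252]
orientation: [0.001, 1.0, -0.016, -0.001]
contact_force: [-0.1, -0.1, -1.0]
finger_gap: 0.0514
grip_force: 0.0
```

```bash
python3 - <<'E'
from h import *
from bench import robot
p,d,X,K,E=wrist();o=robot.get_obs();print(o["tcp_pos"],o["orientation"],o["finger_gap"])
np.savez("pics/w5.npz",p=p,d=d,X=X,K=K,E=E);cv2.imwrite("pics/w5.png",p[...,::-1])
m=(X[...,2]>.048)&(X[...,2]<.06)&(abs(X[...,0]-.555)<.03)&(abs(X[...,1]-.29)<.04);print("peg",m.sum(),X[m].mean(0))
h=cv2.cvtColor(p,cv2.COLOR_RGB2HSV);r=((h[...,0]<6)|(h[...,0]>174))&(h[...,1]>150)&(h[...,2]>90)&(abs(X[...,2]-.024)<.005)&(X[...,1]>.22)
rr=X[r];vx,vy,x0,y0=cv2.fitLine(rr[:,:2].astype(np.float32),2,0,.01,.01)[:,0];print("arm deg",np.degrees(np.arctan(vy/vx)),len(rr))
E
```

```text
[0.48859365 0.36771272 0.2241857 ] [ 0.00101964  0.99987371 -0.01578522 -0.00153035] 0.05107168530274645
peg 204 [0.55392356 0.29222621 0.05386039]
arm deg -14.25719 813
```

View pics/w5.png

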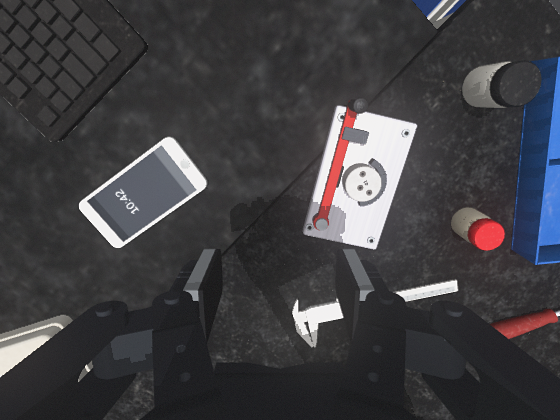

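The latch reads closed: arm at −14.3° against −14.5° for the plate, bar in the catch at (355,135). The sample sits in its nest at (364,184). Next I'll measure the face and the open fingertip offset, then go to the loupe.

```bash
python3 - <<'E'
from h import *
f=np.load("pics/w5.npz");X,p,d,K,E=[f[k] for k in("X","p","d","K","E")]
h=cv2.cvtColor(p,cv2.COLOR_RGB2HSV)
m=(abs(X[...,2]-.036)<.004)&(np.hypot(X[...,0]-.474,X[...,1]-.279)<.03)
n,l,s,c=cv2.connectedComponentsWithStats(m.astype(np.uint8));i=1+s[1:,4].argmax();w=X[l==i][:,:2].astype(np.float32)
print("face",s[i,4],cv2.minEnclosingCircle(w),w.mean(0),X[l==i][:,2].mean())
m=np.zeros(d.shape,np.uint8);m[100:255,295:425]=1
k=((X[...,2]>.009)&(X[...,2]<.05)&(m>0)).astype(np.uint8)
w=X[k>0][:,:2];w=w[np.hypot(*(w-[.474,.279]).T)<.1].astype(np.float32);print("plate",cv2.minAreaRect(w))
m=(X[...,2]>.225)&(X[...,2]<.33);D=X-np.array([.4886,.3677,.2242])
for u in(190,205,215,345,355,365):
    for v in range(235,300):
        if 0<d[v,u]<.2: print(u,v,D[v,u].round(3));break
E
```

```text
face 1009 ((0.47388243675231934, 0.28193309903144836), 0.01928270049393177) [0.47435632 0.28197834] 0.03470967423284774
plate ((0.4742569923400879, 0.2818831205368042), (0.08968185633420944, 0.15729457139968872), 75.54828643798828)
190 261 [0.008 0.039 0.027]
205 249 [0.013 0.033 0.025]
215 249 [0.013 0.029 0.025]
345 249 [ 0.011 -0.027  0.025]
355 252 [ 0.011 -0.03   0.029]
365 260 [ 0.007 -0.035  0.027]
```

Emit:
{"name": "send_rows", "arguments": {"steps": [[-0.02,0.12,0,0,0,0],[-0.027,0.18,0,0,0,0],[-0.027,0.18,0,0,0,0],[-0.027,0.18,0,0,0,0],[-0.027,0.18,0,0,0,0],[-0.027,0.18,0,0,0,0],[-0.027,0.18,0,0,0,0],[-0.027,0.18,0,0,0,0],[-0.02,0.18,0,0,0,-1],[-0.02,0.12,0,0,0,-1],[0,0,0,0,0,-1],[0,0,0,0,0,-1]]}}

```text
clock: 13.88
tcp_pos: [0.4296, 0.0323, 0.2239]
orientation: [-0.001, 0.99, 0.144, -0.002]
contact_force: [-0.1, 0.1, 0.1]
finger_gap: 0.0513
grip_force: 0.0
```

Emit:
{"name": "send_rows", "arguments": {"steps": [[0,0,0,0,0,-1],[0,0,0,0,0,-1],[0,0,0,0,0,-1],[0,0,0,0,0,-1],[0,0,0,0,0,0],[0,0,0,0,0,0],[0,0,0,0,0,0]]}}

```text
clock: 14.47
tcp_pos: [0.4305, 0.034, 0.2247]
orientation: [-0.001, 0.954, 0.298, -0.001]
contact_force: [-0.2, 0.1, -0.3]
finger_gap: 0.051
grip_force: 0.0
```

```bash
cat > lp.py <<'E'
from h import *
from bench import robot
from scipy.spatial.transform import Rotation as R
np.set_printoptions(precision=4,suppress=True)
o=robot.get_obs();q=o["orientation"];M=R.from_quat([q[1],q[2],q[3],q[0]]).as_matrix();t=np.array(o["tcp_pos"])
p,d,X,K,E=wrist();cv2.imwrite(f"pics/lp{o['clock']:.1f}.png",p[...,::-1])
m=(abs(X[...,2]-.038)<.005)&(np.hypot(X[...,0]-.44,X[...,1]-.02)<.045)
h=cv2.cvtColor(p,cv2.COLOR_RGB2HSV);m&=(h[...,2]<110)&(h[...,1]<130)
n,l,s,c=cv2.connectedComponentsWithStats(m.astype(np.uint8));i=1+s[1:,4].argmax()
w=X[l==i];(cx,cy),r=cv2.minEnclosingCircle(w[:,:2].astype(np.float32))
print("tcp",t,M.round(3).tolist());print("loupe",cx,cy,r,s[i,4],c[i],w[:,2].mean(),"in tool",M.T@(np.array([cx,cy,.038])-t))
L=(X-t)@M;b=(L[...,2]<-.01)&(L[...,2]>-.06)&(d>0)
for sg in(-1,1):
    k=b&(L[...,1]*sg>0)&(abs(L[...,1])<.06)
    print("finger",sg,L[k][:,2].max() if k.any() else None, L[k].min(0),L[k].max(0))
E
python3 lp.py
```

```text
tcp [0.4305 0.034  0.2247] [[0.822, 0.57, -0.002], [0.57, -0.822, 0.0], [-0.002, -0.002, -1.0]]
loupe 0.4482265114784241 0.006507174111902714 0.0011602018494158983 3 [312. 175.] 0.03683566133883818 in tool [-0.0007  0.033   0.1866]
finger -1 -0.01916184193979027 [-0.0104 -0.0403 -0.06  ] [ 0.0138 -0.026  -0.0192]
finger 1 -0.019332642686807514 [-0.0107  0.0244 -0.06  ] [ 0.0137  0.039  -0.0193]
```

View pics/lp14.5.png

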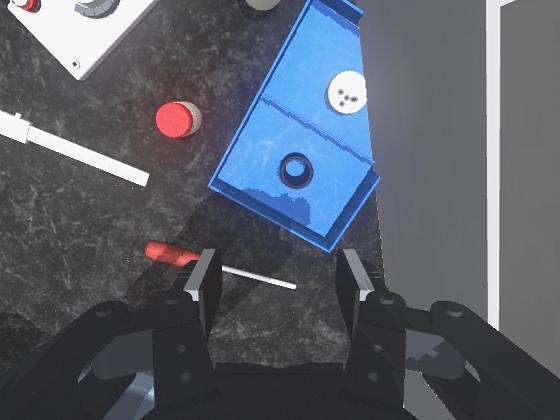

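The wrist view shows the loupe ring at (296,171), the divider above it, and the tray's near walls at (265,215) and (355,215).

```bash
cat > lp.py <<'E'
from h import *
from bench import robot
from scipy.spatial.transform import Rotation as R
np.set_printoptions(precision=4,suppress=True)
o=robot.get_obs();q=o["orientation"];M=R.from_quat([q[1],q[2],q[3],q[0]]).as_matrix();t=np.array(o["tcp_pos"])
p,d,X,K,E=wrist();cv2.imwrite(f"pics/lp{o['clock']:.1f}.png",p[...,::-1])
h=cv2.cvtColor(p,cv2.COLOR_RGB2HSV)
near=np.hypot(X[...,0]-.443,X[...,1]-.018)<.035
m=near&(h[...,1]<120)&(h[...,2]<90)&((X-t)@M[:,2]>.01)
n,l,s,c=cv2.connectedComponentsWithStats(m.astype(np.uint8));i=1+s[1:,4].argmax()
w=X[(l==i)];print("tcp",t,"area",s[i],c[i],"z pct",np.percentile(w[:,2],[5,50,90,98]))
w=w[w[:,2]>.032];(cx,cy),r=cv2.minEnclosingCircle(w[:,:2].astype(np.float32));print("cloud",cx,cy,r,len(w))
ct=max(cv2.findContours((l==i).astype(np.uint8),0,1)[0],key=cv2.contourArea)
e=cv2.fitEllipse(ct);dd=E[:3,:3]@np.linalg.solve(K,[*e[0],1.]);g=E[:3,3]+dd*(.036-E[2,3])/dd[2];print("ellipse",e,g,"in tool",M.T@(g-t),M.T@(np.array([cx,cy,.038])-t))
b=(h[...,0]>100)&(h[...,0]<125)&(h[...,1]>120)&(X[...,2]>.03)&(X[...,2]<.05);L=((X-t)@M)[b]
print("walls tool range",L.min(0),L.max(0),b.sum())
E
python3 lp.py
```

```text
Traceback (most recent call last):
  File "lp.py", line 10, in <module>
    n,l,s,c=cv2.connectedComponentsWithStats(m.astype(np.uint8));i=1+s[1:,4].argmax()
                                                                     ~~~~~~~~~~~~~~^^
ValueError: attempt to get argmax of an empty sequence
```

```bash
python3 - <<'E'
from h import *
p,d,X,K,E=wrist()
print([(u,p[171,u].tolist(),X[171,u].round(3).tolist()) for u in range(272,322,4)])
E
```

```text
[(272, [92, 170, 246], [0.422, 0.039, 0.001]), (276, [90, 163, 247], [0.491, 0.076, 0.384]), (280, [75, 81, 117], [0.433, 0.036, 0.037]), (284, [45, 57, 105], [0.433, 0.03, 0.019]), (288, [95, 172, 247], [0.433, 0.024, 0.001]), (292, [91, 169, 246], [0.435, 0.021, 0.001]), (296, [97, 171, 246], [0.438, 0.017, 0.003]), (300, [95, 171, 246], [0.441, 0.013, 0.003]), (304, [43, 56, 104], [0.444, 0.011, 0.01]), (308, [44, 59, 109], [0.449, 0.01, 0.026]), (312, [65, 67, 105], [0.452, 0.009, 0.037]), (316, [96, 171, 246], [0.451, -0.002, 0.0]), (320, [96, 172, 246], [0.453, -0.005, 0.002])]
```

```bash
sed -i 's/(h\[...,1\]<120)&(h\[...,2\]<90)/(h[...,2]<150)/' lp.py; python3 lp.py
```

```text
tcp [0.4309 0.034  0.2253] area [279 153  34  36 688] [295.5102 172.0785] z pct [0.0078 0.0334 0.0371 0.0377]
cloud 0.44114047288894653 0.02154909446835518 0.017384150996804237 365
ellipse ((295.2288818359375, 170.94334411621094), (32.515567779541016, 35.36066436767578), 165.72254943847656) [0.4424 0.0228 0.036 ] in tool [0.0032 0.0158 0.1893] [0.0014 0.0161 0.1873]
walls tool range [-0.0859 -0.0752  0.1821] [0.1614 0.1008 0.1953] 2264
```

Emit:
{"name": "send_rows", "arguments": {"steps": [[0.01,0.08,0,0,0,0],[0,0,0.15,0,0,0],[0,0,0.18,0,0,0],[0,0,0.18,0,0,0],[0,0,0.18,0,0,0],[0,0,0.12,0,0,0],[0,0,0,0,0,0],[0,0,0,0,0,0]]}}

```text
clock: 15.33
tcp_pos: [0.442, 0.0215, 0.0627]
orientation: [-0.001, 0.954, 0.299, -0.001]
contact_force: [0.0, 0.4, -0.2]
finger_gap: 0.0514
grip_force: 0.0
```

```bash
python3 lp.py
```

```text
tcp [0.442  0.0215 0.0627] area [ 251  196   60   65 2029] [279.4726 235.3751] z pct [0.0073 0.0295 0.0368 0.0374]
cloud 0.4412165582180023 0.02095453441143036 0.017758969217538834 863
ellipse ((280.39892578125, 228.98123168945312), (59.233150482177734, 62.5719108581543), 1.2430481910705566) [0.4434 0.0225 0.036 ] in tool [0.0018 0.     0.0267] [-0.0009  0.0001  0.0247]
walls tool range [-0.0874 -0.0915  0.0202] [0.1202 0.0847 0.0329] 5062
```

Emit:
{"name": "send_rows", "arguments": {"steps": [[0,0,0.12,0,0,0],[0,0,0.12,0,0,0],[0,0,0.06,0,0,0],[0,0,0.04,0,0,0],[0,0,0,0,0,0]]}}

```text
clock: 15.8
tcp_pos: [0.443, 0.0216, -0.004]
orientation: [0.0, 0.954, 0.299, 0.001]
contact_force: [-0.2, 0.3, -0.3]
finger_gap: 0.0515
grip_force: 0.0
```

Emit:
{"name": "send_rows", "arguments": {"steps": [[0,0,0,0,0,0],[0,0,0,0,0,0],[0,0,0,0,0,0],[0,0,0,0,0,0],[0,0,0,0,0,0],[0,0,0,0,0,0],[0,0,0,0,0,0],[0,0,0,0,0,0]], "hand": 0, "squeeze": 30}}

```text
clock: 16.47
tcp_pos: [0.4432, 0.0217, -0.003]
orientation: [0.001, 0.954, 0.299, 0.002]
contact_force: [-0.1, -0.1, 7.4]
finger_gap: 0.0329
grip_force: 30.1
```

Emit:
{"name": "send_rows", "arguments": {"steps": [[0,0,-0.03,0,0,0],[0,0,-0.06,0,0,0],[0,0,-0.12,0,0,0],[0,0,-0.16,0,0,0],[0,0,-0.16,0,0,0],[0,0,-0.16,0,0,0],[0,0,-0.1,0,0,0],[0,0,0,0,0,0],[0,0,0,0,0,0]]}}

```text
clock: 17.22
tcp_pos: [0.4423, 0.022, 0.155]
orientation: [0.001, 0.954, 0.299, 0.002]
contact_force: [-0.1, -0.0, -1.1]
finger_gap: 0.0328
grip_force: 30.0
```

```bash
cat > held.py <<'E'
from h import *
from bench import robot,camera
from scipy.spatial.transform import Rotation as R
np.set_printoptions(precision=4,suppress=True)
o=robot.get_obs();q=o["orientation"];M=R.from_quat([q[1],q[2],q[3],q[0]]).as_matrix();t=np.array(o["tcp_pos"])
print("tcp",t,"gap",o["finger_gap"],o["grip_force"],M.round(3).tolist())
p,d,X,K,E=wrist();L=(X-t)@M;dk=p.max(-1)<110
np.savez("pics/held.npz",L=L,p=p)
m=dk&(np.hypot(L[...,0],L[...,1])<.03)&(L[...,2]>-.06)&(L[...,2]<.03)
l=L[m];print("wrist n",len(l));
for a in np.arange(-.06,.03,.005):
    k=l[(l[:,2]>=a)&(l[:,2]<a+.005)]
    if len(k): print(round(a,3),len(k),k.min(0),k.max(0))
for n in("side","top"):
    p,d=camera(n);P=cloud(n,d);l=(P-t)@M;dk=p.max(-1)<110
    m=dk&(np.hypot(l[...,0],l[...,1])<.03)&(l[...,2]>-.06)&(l[...,2]<.04)&(d>0);k=l[m]
    print(n,len(k))
    for a in np.arange(-.06,.03,.005):
        z=k[(k[:,2]>=a)&(k[:,2]<a+.005)]
        if len(z): print(" ",round(a,3),len(z),z.min(0),z.max(0))
E
python3 held.py
```

```text
tcp [0.4423 0.022  0.155 ] gap 0.03283891502870962 29.99443764332682 [[0.821, 0.571, 0.003], [0.571, -0.821, -0.001], [0.002, 0.002, -1.0]]
wrist n 9241
-0.06 436 [-0.0089 -0.027  -0.06  ] [ 0.0146  0.0269 -0.055 ]
-0.055 691 [-0.0104 -0.0235 -0.055 ] [ 0.0127  0.0186 -0.05  ]
-0.05 338 [-0.0102 -0.0288 -0.05  ] [ 0.0127  0.0287 -0.045 ]
-0.045 718 [-0.0178 -0.0289 -0.045 ] [ 0.0153  0.0289 -0.04  ]
-0.04 2732 [-0.02   -0.0288 -0.04  ] [ 0.0161  0.0289 -0.035 ]
-0.035 1078 [-0.0163 -0.0289 -0.035 ] [ 0.0159  0.029  -0.03  ]
-0.03 745 [-0.0164 -0.0289 -0.03  ] [ 0.0157  0.0289 -0.025 ]
-0.025 896 [-0.0164 -0.0287 -0.025 ] [ 0.0135  0.0276 -0.02  ]
-0.02 845 [-0.0147 -0.0175 -0.02  ] [ 0.0149  0.0155 -0.015 ]
-0.015 414 [-0.0137 -0.0167 -0.015 ] [ 0.0148  0.0144 -0.01  ]
-0.01 331 [-0.0137 -0.0169 -0.01  ] [ 0.0148  0.0142 -0.005 ]
-0.005 17 [-0.0136 -0.0092 -0.005 ] [-0.0095  0.0038 -0.0036]
side 324
  -0.06 25 [-0.0065 -0.0281 -0.0599] [ 0.0122  0.0273 -0.055 ]
  -0.055 26 [-0.0071 -0.0298 -0.0547] [ 0.0106  0.0178 -0.05  ]
  -0.05 32 [-0.0068 -0.0298 -0.05  ] [ 0.0104  0.0194 -0.0452]
  -0.045 38 [-0.0066 -0.0296 -0.0449] [ 0.0136  0.02   -0.04  ]
  -0.04 48 [-0.007  -0.0298 -0.0399] [ 0.0143  0.0218 -0.035 ]
  -0.035 37 [-0.0066 -0.0297 -0.035 ] [ 0.0133  0.0184 -0.0301]
  -0.03 32 [-0.0075 -0.0296 -0.0299] [ 0.0136  0.0182 -0.0251]
  -0.025 21 [-0.0039 -0.0281 -0.025 ] [ 0.0122  0.0171 -0.0201]
  -0.02 19 [-0.0075 -0.0241 -0.0199] [ 0.0135  0.0164 -0.0151]
  -0.015 20 [-0.0087 -0.0175 -0.0147] [ 0.0125  0.0013 -0.0102]
  -0.01 26 [-0.0115 -0.018  -0.0099] [ 0.0133  0.0018 -0.0054]
top 0
```

The loupe is held upright and centred in the pads, with its underside about 5 mm above the TCP (TCP+0.005). I'll carry it over the jars and stop short of the sample to measure the face again.

Emit:
{"name": "send_rows", "arguments": {"steps": [[0.04,-0.07,0,0,0,0],[0.08,-0.14,0,0,0,0],[0.08,-0.14,0,0,0,0],[0.08,-0.14,0,0,0,0],[0.08,-0.14,0,0,0,0],[0.08,-0.14,0,0,0,0],[0.08,-0.14,0,0,0,0],[0.04,-0.07,0.05,0,0,0],[0,0,0.1,0,0,0],[0,0,0.05,0,0,0],[0,0,0,0,0,0],[0,0,0,0,0,0]]}}

```text
clock: 18.37
tcp_pos: [0.4205, 0.2465, 0.1119]
orientation: [-0.0, 0.954, 0.299, -0.002]
contact_force: [-1.0, 0.4, -0.9]
finger_gap: 0.0333
grip_force: 30.0
```

```bash
cat > fc.py <<'E'
from h import *
from bench import robot
from scipy.spatial.transform import Rotation as R
np.set_printoptions(precision=4,suppress=True)
o=robot.get_obs();q=o["orientation"];M=R.from_quat([q[1],q[2],q[3],q[0]]).as_matrix();t=np.array(o["tcp_pos"])
p,d,X,K,E=wrist();print("tcp",t,o["finger_gap"],o["grip_force"])
m=(X[...,2]>.0325)&(X[...,2]<.0395)&(np.hypot(X[...,0]-.474,X[...,1]-.281)<.026)
n,l,s,c=cv2.connectedComponentsWithStats(m.astype(np.uint8));i=1+s[1:,4].argmax();w=X[l==i]
(x,y),r=cv2.minEnclosingCircle(w[:,:2].astype(np.float32));z=w[:,2].mean()
print("face",x,y,r,w.mean(0),s[i],"in tool",M.T@(np.array([x,y,.036])-t))
m=(X[...,2]>.045)&(X[...,2]<.06)&(abs(X[...,0]-.555)<.03)&(abs(X[...,1]-.29)<.04);print("peg",m.sum(),X[m].mean(0) if m.any() else 0)
E
python3 fc.py
```

```text
tcp [0.4205 0.2465 0.1119] 0.03328455411382394 30.02911972347647
face 0.47380921244621277 0.2812967598438263 0.019097423180937767 [0.4742 0.2815 0.0348] [ 255   85   57   59 2590] in tool [0.064  0.002  0.0756]
peg 0 0
```

Emit:
{"name": "send_rows", "arguments": {"steps": [[0.08,0,0,0,0,0],[0.12,0.01,0,0,0,0],[0.08,0,0,0,0,0],[0.04,0,0,0,0,0],[0,0,0.06,0,0,0],[0,0,0.08,0,0,0],[0,0,0.04,0,0,0],[0,0,0,0,0,0],[0,0,0,0,0,0]]}}

```text
clock: 19.17
tcp_pos: [0.475, 0.2813, 0.0775]
orientation: [0.0, 0.954, 0.299, -0.001]
contact_force: [0.1, 0.5, -0.2]
finger_gap: 0.0328
grip_force: 30.0
```

```bash
python3 held.py | head -22; python3 fc.py
```

```text
tcp [0.475  0.2813 0.0775] gap 0.03279808765518832 30.02747494261712 [[0.821, 0.571, -0.001], [0.571, -0.821, -0.0], [-0.001, -0.0, -1.0]]
wrist n 10568
-0.06 482 [-0.0093 -0.0269 -0.06  ] [ 0.0145  0.027  -0.055 ]
-0.055 901 [-0.0103 -0.024  -0.055 ] [ 0.0132  0.0232 -0.05  ]
-0.05 529 [-0.01   -0.0288 -0.05  ] [ 0.0131  0.0288 -0.045 ]
-0.045 863 [-0.0178 -0.0288 -0.045 ] [ 0.0153  0.0288 -0.04  ]
-0.04 2904 [-0.02   -0.0288 -0.04  ] [ 0.016   0.0288 -0.035 ]
-0.035 1235 [-0.0165 -0.0289 -0.035 ] [ 0.016   0.0288 -0.03  ]
-0.03 875 [-0.0165 -0.0289 -0.03  ] [ 0.0156  0.0288 -0.025 ]
-0.025 970 [-0.0161 -0.0289 -0.025 ] [ 0.0138  0.0274 -0.02  ]
-0.02 892 [-0.0147 -0.0175 -0.02  ] [ 0.0149  0.0157 -0.015 ]
-0.015 486 [-0.0137 -0.0166 -0.015 ] [ 0.015   0.0149 -0.01  ]
-0.01 400 [-0.0139 -0.017  -0.01  ] [ 0.015   0.0147 -0.0051]
-0.005 31 [-0.0135 -0.0087 -0.005 ] [ 0.014   0.0129 -0.0037]
side 243
  -0.06 8 [ 0.0046 -0.0257 -0.0598] [ 0.0127  0.0195 -0.0551]
  -0.055 12 [ 0.0051 -0.0262 -0.0545] [ 0.0116  0.0183 -0.0502]
  -0.05 16 [-0.0058 -0.0293 -0.0499] [ 0.0116  0.0213 -0.0451]
  -0.045 62 [-0.0133 -0.0298 -0.0445] [ 0.0143  0.0185 -0.04  ]
  -0.04 42 [-0.0125 -0.0296 -0.0398] [ 0.0152  0.0179 -0.0352]
  -0.035 33 [-0.0064 -0.0292 -0.0347] [ 0.0152  0.0173 -0.0304]
  -0.03 17 [-0.0037 -0.0288 -0.0298] [ 0.012   0.0207 -0.0253]
tcp [0.4761 0.2818 0.0784] 0.03302118939468975 30.027226082165726
face 0.47413909435272217 0.28144389390945435 0.019222984090447426 [0.4789 0.2844 0.0348] [ 250  195   60   45 1857] in tool [-0.0019 -0.0008  0.0424]
peg 650 [0.554  0.2917 0.0541]
```

Emit:
{"name": "send_rows", "arguments": {"steps": [[-0.005,0,0.05,0,0,0],[0,0,0.05,0,0,0],[0,0,0.04,0,0,0],[0,0,0.02,0,0,0],[0,0,0.01,0,0,0],[0,0,0,0,0,0],[0,0,0,0,0,0],[0,0,0,0,0,0]]}}

```text
clock: 20.03
tcp_pos: [0.475, 0.2813, 0.0438]
orientation: [-0.0, 0.954, 0.299, 0.0]
contact_force: [-1.0, 0.3, -0.2]
finger_gap: 0.033
grip_force: 30.0
```

```bash
python3 fc.py; python3 - <<'E'
from h import *
from bench import camera,robot
p,d=camera("side");P=cloud("side",d);dk=p.max(-1)<110;t=np.array(robot.get_obs()["tcp_pos"]);print(t)
l=P-t;m=dk&(d>0)&(np.hypot(l[...,0],l[...,1])<.02)&(P[...,2]>.037)&(P[...,2]<.1);print("loupe low z",np.sort(P[m][:,2])[:8].round(4))
m=(~dk)&(d>0)&(np.hypot(P[...,0]-.474,P[...,1]-.281)<.021)&(P[...,2]>.025)&(P[...,2]<.05);print("sample top z",np.sort(P[m][:,2])[-6:].round(4))
E
```

```text
tcp [0.475  0.2813 0.0438] 0.03297063407783831 30.027129185618833
face 0.47443312406539917 0.2813951373100281 0.019048603251576424 [0.4831 0.2866 0.0347] [ 244  211   72   45 1307] in tool [-0.0004 -0.0004  0.0078]
peg 1003 [0.554  0.2917 0.054 ]
[0.47507352 0.28129726 0.04395871]
loupe low z [0.0506 0.0528 0.0529 0.0543 0.0548 0.0567 0.0578 0.058 ]
sample top z [0.0388 0.039  0.0391 0.0392 0.0392 0.0393]
```

Emit:
{"name": "send_rows", "arguments": {"steps": [[0,0,0.01,0,0,0],[0,0,0,0,0,0],[0,0,0,0,0,0],[0,0,0,0,0,0],[0,0,0,0,0,0],[0,0,0,0,0,0]]}}

```text
clock: 20.63
tcp_pos: [0.4748, 0.2812, 0.0417]
orientation: [0.0, 0.954, 0.299, 0.0]
contact_force: [0.1, -0.6, -0.3]
finger_gap: 0.0328
grip_force: 30.0
```

```bash
python3 -c "
from bench import robot
o=robot.get_obs();print(o['tcp_pos'],o['grip_force'],o['joint_velocities'])
print(robot.close_job())"
```

```text
[0.47480888 0.28117077 0.04165539] 30.028330013738014 [ 0.00015841 -0.00046478 -0.00053763 -0.00043479 -0.00101178 -0.00084434]
the job is handed in; nothing more can be done
None
```

I handed the job in at about 20.7 s (no verdict came back) with the latch measured closed and the loupe held still about 11 mm above the sample's face, roughly 1 mm off centre; two early latch pushes missed because the shut fingertips end about 21 mm behind the reported TCP, not 11 mm ahead as documented, so I worked from the measured offset after that.

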